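# Put the lids back on their own tubs

### The job

Whoever dried up put the wooden lids on the wrong storage tubs. Swap them round, parking a lid on the empty drying mat as you need, until each tub wears its own lid - round on round, square on square, oblong on oblong - lying flat, centred and squared up with its tub. Set the lids down rather than letting them drop, and leave the tubs and the other washing-up where they stand.

Things in the scene. Friction and masses are not known exactly. Their poses are not given: they have to be found in the camera images.
- lid_round_grip (a point): Round flat lid of pale wood, 110 mm across, 10 mm thick. Bridge handle on its middle: a bar 70 mm long (along x), 14 mm wide, 12 mm thick, on two end feet 46 mm apart. This point: centre of the bar, 27 mm above the lid's flat top, 37 mm above its underside; z up. 0.11 kg. At the start it lies across the square tub, whose four corners stick out from under it.
- lid_square_grip (a point): Square flat lid of pale wood, 110 x 110 mm, 10 mm thick, its sides along its x and y. Bridge handle on its middle: a bar 70 mm long (along x), 14 mm wide, 12 mm thick, on two end feet 46 mm apart. This point: centre of the bar, 27 mm above the lid's flat top, 37 mm above its underside; z up. 0.11 kg. At the start it lies across the oblong tub, whose two ends stick out from under it.
- lid_oblong_grip (a point): Oblong flat lid of pale wood, 150 mm (along its x) x 74 mm, 10 mm thick. Bridge handle on its middle: a bar 70 mm long (along x), 14 mm wide, 12 mm thick, on two end feet 46 mm apart. This point: centre of the bar, 27 mm above the lid's flat top, 37 mm above its underside; z up. 0.11 kg. At the start it lies across the round tub, which shows on both of its long sides.
- tub_round_rim (a point): Round white ceramic tub, 92 mm across outside. 75 mm high, 5 mm walls, open top, 0.5 kg, loose. This point: centre of its mouth at rim height, 75 mm above the worktop; z up. A lid flat on it has its handle point 37 mm higher. The round lid belongs on it and overhangs it by 9 mm all round.
- tub_square_rim (a point): Square white ceramic tub, 92 x 92 mm outside, its sides along x and y. 75 mm high, 5 mm walls, open top, 0.5 kg, loose. This point: centre of its mouth at rim height, 75 mm above the worktop; z up. A lid flat on it has its handle point 37 mm higher. The square lid belongs on it and overhangs it by 9 mm all round when squared up; any of the four quarter turns is right.
- tub_oblong_rim (a point): Oblong white ceramic tub, 134 mm (along its x) x 58 mm outside. 75 mm high, 5 mm walls, open top, 0.5 kg, loose. This point: centre of its mouth at rim height, 75 mm above the worktop; z up. A lid flat on it has its handle point 37 mm higher. The oblong lid belongs on it and overhangs it by 8 mm all round when squared up; either way round is right.
- mat_top (a point): Small grey drying mat with rows of slanting white slots, 160 mm (x) x 140 mm (y), 10 mm thick, fixed on the worktop and empty at the start: the free spot to park a lid on. This point is the centre of its top face; z up.
- tumbler_mid (a point): Bystander: clear glass tumbler standing upside down, 64 mm across, 85 mm high, loose. This point is half-way up it.
- brush_mid (a point): Bystander: washing-up brush, a round wooden knob on a round bristle head, 62 mm across, 69 mm high, loose. This point is half-way up it.
- cup_mid (a point): Bystander: small white ceramic cup with an ear, standing upside down, 62 mm across (75 mm with the ear), 55 mm high, loose. This point is half-way up it.
Mind the look-alikes: they are no part of the job. What is shaped like the part that bears tub_oblong_rim but blue, turquoise or yellow is not meant.

How it is judged:
By the outcome, as a careful person would: the job done as asked, in the order asked, and still so for the second after the job is handed in, with the robot touching nothing.
It also fails if it takes over 120 s, if anything falls off the work surface, if the arm or the gripper's body presses on something with over 40 N, if the wrist force passes 120 N, or if a joint passes its speed limit or range.

### The arm

A 6-joint arm with a two-finger parallel gripper is mounted at the origin on the work surface. World frame = base frame: x ahead of the robot, y to its left, z up, the work surface at z = 0. Lengths are in m, angles in rad, forces in N, time in s.
With the tool pointing down it reaches from about 0.25 to 0.85 m from the base axis. Payload 12.5 kg.
Tool frame: the origin (TCP) lies at the very end of the fingers, on their centre line; the grasp point (between the pads) lies 19 mm behind it; y points along the fingers, z is the direction in which the jaws open and shut, and the axes are right-handed (so a half turn about y gives the same grasp; the last joint's range is limited). The gripper opens to 93 mm and grips with 3 to 60 N. Pads are 15 mm wide; open, the fingers measure 128 mm over their backs; the gripper's body (75 mm by 188 mm) begins 65 mm behind the grasp point.
Start: joints at [1.239, 0.351, 1.652, -0, 1.139, -0.085], TCP at [0.134, 0.533, 0.219] pointing down, gripper open.
Joint ranges: [-2.75, 2.75], [-0.79, 2.1], [0.01, 2.65], [-1.57, 4.71], [0.07, 3.14], [-2.87, 2.87]. Speed limits (rad/s): [2.22, 2.22, 2.79, 3.14, 3.14, 3.14].

### API

Orientations are given as a unit quaternion [w, x, y, z].
In Python, from workcell import read_state, grab_frame, camera_params, finish_job gives the robot as it stands.
- The arm moves only by the tool play_rows, never from a script. Its argument "moves" is a list that holds one entry, the list of rows, each a list of 6 numbers: the shift along the tool's x, y, z in cm, then the turn, a rotation vector about the tool's x, y, z in rad. In form: [[[x, y, z, rx, ry, rz], ...]]. A call has 1 to 8 rows; each row is the pose to reach, as a shift and turn from the pose commanded when the call began, along the tool's axes at that moment; what a row does not reach only later rows make up. A row lasts 1/8 s, in which the tool goes at most 62.5 mm and 10.7 degrees, less where a joint would pass 70% of its speed; a pose out of reach is approached as far as the arm can. A call with a gripper value outside its range is refused whole. "jaw" is the closure in counts, from 0 (fully open) to 255 (shut), set as the call begins (left out, the last holds). The fingers move at their own pace and stop on an object; "newtons" is the grip in N (left out, the last holds). Time passes only in rows, so rows that repeat a pose let the fingers close. It gives the time, the measured TCP pose, the force and the opening at its end, in the units of the state.
- read_state(): the state, without advancing time (a new reading comes with each control period).
- grab_frame(name): name is "side" or "top"; returns the picture (384x512x3 uint8, blue, green, red); there is no depth.
- camera_params(name): a dict with "fx", "fy", "cx", "cy" (pixels), "position" and "orientation" of the camera in the world. Camera axes: x right, y down, z forward; pixel columns grow to the right and rows downward; lengths in m; the calibration is good to about 2 mm. A picture is of the moment at which its call begins. camera_params takes no time and is no camera call.
- finish_job(): hands the job in, once; it reports no verdict.
The state is a dict: "time_s": time; "qpos": joint angles; "joint_velocities": joint speeds; "joint_efforts": joint torques, N m; "ee_pos": TCP position; "eef_rot": TCP orientation; "ft_force": force on the tool from outside, world axes, zero at the start; "torque": the same for the moment, N m; "grip_width": opening from 0.0 (shut) to 1.0 (fully open).
Only numpy, scipy, OpenCV 4.12 (cv2) and the standard library are available. Lean on these libraries where they do the work, as an engineer would, in place of code of your own. Each camera call takes 0.05 s, during which the arm holds its last target. There are 200 camera calls.

## Working session

There is one attempt and no reset: what is moved stays moved. The work goes in short steps, Python scripts to look and compute and a tool call to move; the robot and the scene stay as the last step left them, time stands still between calls to the robot, and variables do not carry over. Pictures are saved under pics/ and viewed, about 12 in all and at most 16, crops included, and the job is handed in when it is done.

Besides the shell and the picture viewer there is one more tool, called as name([rows], argument=value, ...), one row to a line, values as JSON. play_rows: Moves the arm, as the interface text tells. Its arguments: {"type":"object","properties":{"moves":{"type":"array","items":{"type":"array","items":{"type":"array","items":{"type":"number"}}}},"jaw":{"type":"number"},"newtons":{"type":"number"}},"required":["moves"]}

```bash
mkdir -p pics; ls
python3 - <<'E'
from workcell import *
import cv2
for n in("top","side"):
    cv2.imwrite(f"pics/{n}0.png",grab_frame(n)); print(n,camera_params(n))
print(read_state())
E
```

```text
pics
top {'fx': 412.43464440719305, 'fy': 412.43464440719305, 'cx': 248.364929901118, 'cy': 190.06451490718706, 'position': array([ 0.21440275, -0.06786285,  1.11286984]), 'orientation': array([ 0.05887275, -0.69552399,  0.7118135 , -0.07811475])}
side {'fx': 420.4746037015333, 'fy': 420.4746037015333, 'cx': 256.2191497182275, 'cy': 200.61634841298158, 'position': array([ 0.00298809, -1.12249177,  0.79052535]), 'orientation': array([-0.47187935,  0.86139801, -0.15896798,  0.10026231])}
{'time_s': 0.1, 'qpos': array([ 1.23944400e+00,  3.51171470e-01,  1.65229149e+00, -3.64733580e-05,
        1.13908909e+00, -8.45797423e-02]), 'joint_velocities': array([-5.62196556e-04, -2.16257214e-03, -1.81851565e-03,  6.84679256e-05,
       -1.33899591e-04, -9.23288599e-04]), 'joint_efforts': array([ 2.08212674e-03, -4.98032820e+01, -2.85707259e+01,  7.00840610e-02,
        2.39070738e-02, -2.32705742e-05]), 'ee_pos': array([0.13423522, 0.53308419, 0.2181873 ]), 'eef_rot': array([-0.70139733,  0.70206594, -0.08707928,  0.08696213]), 'ft_force': array([-0.27501293, -0.5344688 ,  0.00499243]), 'torque': array([0.00366275, 0.0574618 , 0.02245433]), 'grip_width': 1.0001720964953245}
```

View pics/top0.png

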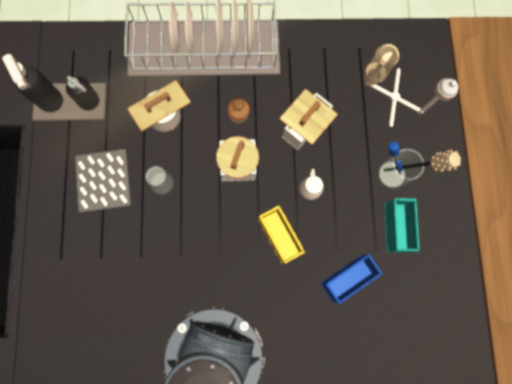

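View pics/side0.png

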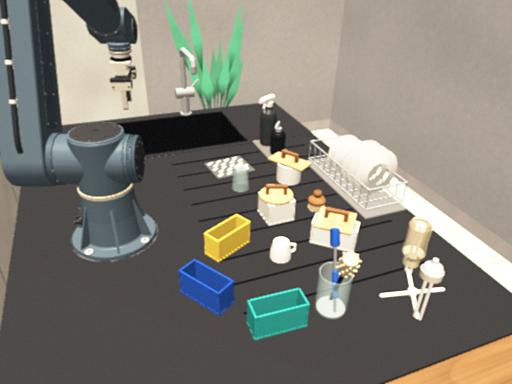

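The pictures show these candidates in the top view:
- **Lids:** the oblong lid is at (160,106) on the round tub, the round lid at (238,157) on the square tub, and the square lid at (308,117) on the oblong tub.
- **Mat:** empty, at (103,180).
- **Bystanders:** tumbler (159,180), brush (238,110), cup (312,186).
- **Look-alike tubs to leave alone:** yellow (281,235), blue (352,278), turquoise (403,224).

The white oblong tub is the one under the square lid. I'll check this in a crop and measure it.

```bash
cat > h.py <<'E'
from workcell import *
import cv2, numpy as np
from scipy.spatial.transform import Rotation as R
def rot(q): return R.from_quat([q[1],q[2],q[3],q[0]])
def ray(c,uv):
    uv=np.atleast_2d(np.asarray(uv,float)); d=np.c_[(uv[:,0]-c['cx'])/c['fx'],(uv[:,1]-c['cy'])/c['fy'],np.ones(len(uv))]
    return rot(c['orientation']).apply(d)
def onz(n,uv,z):
    c=camera_params(n); d=ray(c,uv); p=np.array(c['position']); return p+d*((z-p[2])/d[:,2])[:,None]
def proj(n,P):
    c=camera_params(n); q=rot(c['orientation']).inv().apply(np.atleast_2d(P)-c['position'])
    return np.c_[c['fx']*q[:,0]/q[:,2]+c['cx'],c['fy']*q[:,1]/q[:,2]+c['cy']]
def tri(a,b):
    A=np.zeros((3,3));v=np.zeros(3)
    for n,uv in(("top",a),("side",b)):
        c=camera_params(n);d=ray(c,uv)[0];d/=np.linalg.norm(d);M=np.eye(3)-np.outer(d,d);A+=M;v+=M@c['position']
    return np.linalg.solve(A,v)
def hsv(i): return cv2.cvtColor(i,cv2.COLOR_BGR2HSV)
def blobs(m,roi,amin=20):
    x0,y0,x1,y1=roi; k=np.zeros_like(m);k[y0:y1,x0:x1]=m[y0:y1,x0:x1]
    cs,_=cv2.findContours(k,cv2.RETR_EXTERNAL,cv2.CHAIN_APPROX_NONE)
    return sorted([c for c in cs if len(c)>8 and cv2.contourArea(c)>=amin],key=cv2.contourArea,reverse=True)
E
python3 - <<'E'
import cv2
t=cv2.imread('pics/top0.png')[70:220,70:345];s=cv2.imread('pics/side0.png')[140:260,200:370]
cv2.imwrite('pics/ct.png',cv2.resize(t,(792,432),interpolation=cv2.INTER_CUBIC))
cv2.imwrite('pics/cs.png',cv2.resize(s,None,fx=4.5,fy=4.5,interpolation=cv2.INTER_CUBIC))
for n,pts in(('top',[(160,106),(238,157),(308,117),(145,110),(225,150),(320,125),(292,139),(240,177)]),('side',[(290,154),(277,190),(337,214),(303,165),(262,196),(320,222),(330,237),(278,210)])):
    h=cv2.cvtColor(cv2.imread(f'pics/{n}0.png'),cv2.COLOR_BGR2HSV)
    print(n,[h[y,x].tolist() for x,y in pts])
E
```

```text
top [[21, 112, 224], [16, 134, 190], [15, 137, 180], [21, 114, 222], [23, 106, 238], [22, 108, 233], [16, 54, 122], [18, 104, 197]]
side [[12, 158, 165], [29, 58, 255], [28, 83, 255], [28, 59, 254], [29, 47, 255], [29, 48, 255], [112, 57, 153], [22, 33, 236]]
```

View pics/ct.png

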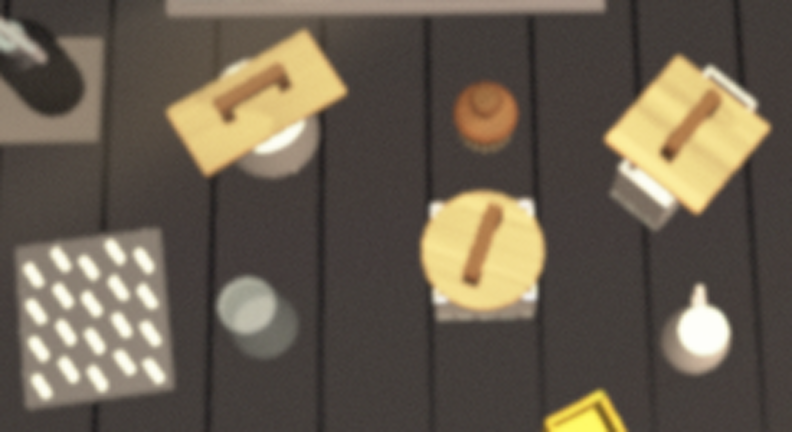

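View pics/cs.png

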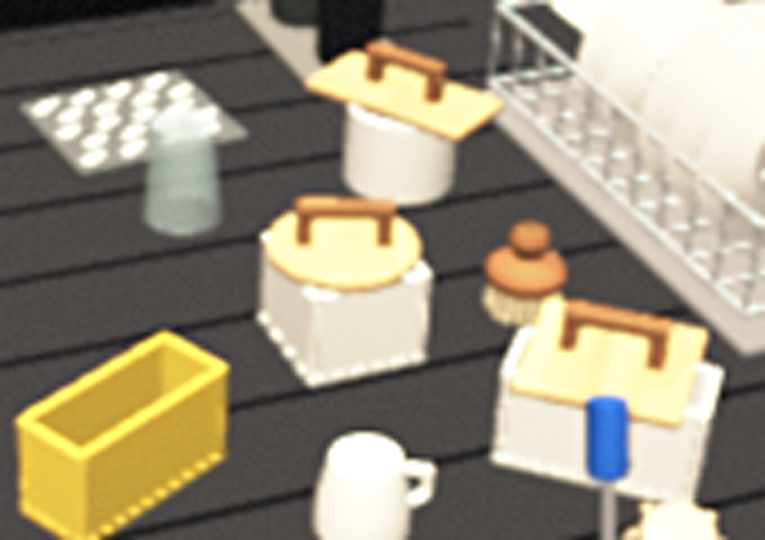

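The crop confirms the three white tubs and which lid is on each. Next I measure handles and lids.

```bash
cat >> h.py <<'E'
def lidmask(n,im):
    h=hsv(im); return cv2.inRange(h,(8,70,110) if n=="top" else (8,25,90),(32,255,255))
def barmask(n,im):
    h=hsv(im); return cv2.inRange(h,(5,120,60),(18,255,215))
def rectw(n,c,z):
    P=onz(n,c.reshape(-1,2),z)[:,:2].astype(np.float32); r=cv2.minAreaRect(P*1000)
    b=cv2.boxPoints(r); e=b[1]-b[0]; f=b[2]-b[1]
    L=e if np.hypot(*e)>np.hypot(*f) else f
    return np.round(r[0],1),np.round(sorted(r[1]),1),round(np.degrees(np.arctan2(L[1],L[0]))%180,1)
E
python3 - <<'E'
from h import *
t=cv2.imread('pics/top0.png');s=cv2.imread('pics/side0.png')
RT=dict(oblong=(125,75,195,137),round=(212,132,264,182),square=(275,85,342,145))
RS=dict(oblong=(262,145,313,174),round=(255,180,297,206),square=(308,203,362,236))
for k in RT:
    c=blobs(lidmask('top',t),RT[k])[0]; b=blobs(barmask('top',t),RT[k],10)
    bs=blobs(barmask('side',s),RS[k],10)
    print(k,'lid',rectw('top',c,.085),[ (cv2.contourArea(x),rectw('top',x,.118)) for x in b])
    print('   barpx top',b and np.round(cv2.boxPoints(cv2.minAreaRect(b[0])),1).tolist(),'side',[(cv2.contourArea(x),cv2.boundingRect(x)) for x in bs])
    x=bs[0].reshape(-1,2); f=[x[np.argmin(x[:,0])],x[np.argmax(x[:,0])]]; print('   side ends',f)
    # bar top edge ends: top view bar ends
# mat, tumbler, brush, cup
h=hsv(t)
for k,roi,lo,hi,z in(('mat',(70,145,135,216),(0,0,70),(180,255,255),.01),('tumbler',(140,160,178,198),(0,0,60),(180,255,255),.0425),('brush',(222,92,256,125),(5,120,70),(20,255,255),.04),('cup',(296,164,328,202),(0,0,80),(180,255,255),.03)):
    m=cv2.inRange(h,lo,hi); b=blobs(cv2.morphologyEx(m,cv2.MORPH_CLOSE,np.ones((3,3))),roi); print(k,rectw('top',b[0],z))
E
```

```text
oblong lid (array([650.1, 132.1]), array([ 83.2, 155.7]), np.float32(121.7)) [(175.0, (array([644.7, 129.2]), array([27., 70.]), np.float32(121.0)))]
   barpx top [[142.8000030517578, 104.0999984741211], [166.60000610351562, 90.5], [171.5, 99.0999984741211], [147.6999969482422, 112.69999694824219]] side [(51.5, (280, 149, 19, 14))]
   side ends [array([280, 151], dtype=int32), array([298, 159], dtype=int32)]
round lid (array([504.1, -72.9]), array([111.1, 112.2]), np.float32(179.0)) [(142.5, (array([501.2, -71.3]), array([15.9, 74.4]), np.float32(159.2)))]
   barpx top [[228.89999389648438, 166.89999389648438], [238.89999389648438, 139.89999389648438], [244.8000030517578, 142.0], [234.89999389648438, 169.10000610351562]] side [(52.0, (265, 184, 23, 11))]
   side ends [array([265, 185], dtype=int32), array([287, 188], dtype=int32)]
square lid (array([ 612.9, -262.2]), array([114.7, 116.8]), np.float32(138.4)) [(148.0, (array([ 608.9, -259.7]), array([17.3, 77.8]), np.float32(138.0)))]
   barpx top [[297.6000061035156, 121.19999694824219], [316.3999938964844, 99.5999984741211], [321.5, 104.0], [302.6000061035156, 125.5999984741211]] side [(59.5, (325, 209, 23, 13)), (19.0, (309, 203, 16, 4))]
   side ends [array([325, 211], dtype=int32), array([347, 219], dtype=int32)]
mat (array([476.3, 298.8]), array([165.1, 201. ]), np.float32(6.4))
tumbler (array([460.9, 137.5]), array([ 98.2, 103.1]), np.float32(0.4))
brush (array([653.4, -77.2]), array([60.1, 61.1]), np.float32(135.4))
cup (array([ 435.2, -274. ]), array([65.8, 84.4]), np.float32(141.4))
```

Run:
```python
from h import *
# bar ends (top view px, side view px): midpoints of bar centre line
for k,a,b in(('round',[(232.2,167.3),(241.5,141.6)],[(265.5,185.5),(287,188)]),('square',[(300.5,122.8),(318.6,102.2)],[(325.5,211),(347,217.5)]),('oblong',[(145,106),(168,92.5)],[(281,150.5),(298,157.5)])):
    for x,y in zip(a,b): 
        p=tri(x,y); print(k,np.round(p*1000,1),np.round(proj('top',p)-x,1),np.round(proj('side',p)-y,1))
t=cv2.imread('pics/top0.png');h=hsv(t)
print(h[180,70:136].tolist()[::3])
st=read_state(); print(rot(st['eef_rot']).as_matrix().round(3))
```

```text
round [471.  -59.4 113.5] [[ 0.2 -0.7]] [[-0.6  0.1]]
round [538.2 -83.6 105.1] [[-0.   0.1]] [[ 0.1 -0. ]]
square [ 589.7 -238.5  101.3] [[ 0.2 -0.7]] [[-0.6  0.2]]
square [ 640.3 -287.   100.1] [[-0.5  1.5]] [[ 1.3 -0.5]]
oblong [631.6 161.7 113.3] [[-0.3  1.3]] [[ 0.9 -0.3]]
oblong [673.4 105.  103.8] [[-0.2  0.7]] [[ 0.5 -0.2]]
[[13, 35, 66], [9, 38, 68], [13, 43, 96], [16, 42, 140], [25, 25, 238], [25, 28, 234], [16, 43, 141], [20, 40, 171], [14, 44, 140], [15, 44, 138], [16, 43, 143], [21, 43, 173], [16, 44, 146], [25, 26, 233], [26, 24, 236], [14, 44, 144], [16, 42, 146], [19, 41, 156], [16, 44, 144], [14, 41, 130], [10, 34, 68], [9, 37, 69]]
[[ 0.97  -0.     0.244]
 [-0.244 -0.001  0.97 ]
 [-0.    -1.    -0.001]]
```

```bash
cat > go.py <<'E'
import sys; from h import *
# usage: x y ztcp(mm) yaw(deg of tool x, mod 180); prints tool shift cm, turn ry
x,y,z,a=map(float,sys.argv[1:5]); s=read_state(); M=rot(s['eef_rot']).as_matrix()
d=M.T@(np.array([x,y,z])/1000-s['ee_pos'])*100
cur=np.degrees(np.arctan2(M[1,0],M[0,0])); t=(a-cur+90)%180-90
w=rot(s['eef_rot']).inv()*R.from_euler('z',t,degrees=True)*R.from_matrix(M)
# also correct tilt
T=np.array([[np.cos(np.radians(cur+t)),0,-np.sin(np.radians(cur+t))],[np.sin(np.radians(cur+t)),0,np.cos(np.radians(cur+t))],[0,-1,0]])
T[:,2]=np.cross(T[:,0],T[:,1])
print('shift',d.round(2),'turn',R.from_matrix(M.T@T).as_rotvec().round(3),'cur',(s['ee_pos']*1000).round(1),round(cur,1),'q',s['qpos'].round(2),'t',round(s['time_s'],2),'F',s['ft_force'].round(1),'w',round(s['grip_width'],3))
E
python3 go.py 650 132 170 121.5
python3 - <<'E'
from h import *
t=cv2.imread('pics/top0.png');h=hsv(t)
m=cv2.inRange(h,(0,0,85),(180,255,255)); b=blobs(cv2.morphologyEx(m,cv2.MORPH_OPEN,np.ones((3,3))),(72,147,134,214)); print('mat',rectw('top',b[0],.01))
m=cv2.inRange(h,(30,0,85),(110,255,255));b=blobs(m,(140,160,178,198)); print('tumbler',[rectw('top',x,.0425) for x in b])
E
```

```text
shift [ 59.81   4.84 -26.29] turn [0.001 0.774 0.   ] cur [134.2 533.1 218.2] -14.1 q [ 1.24  0.35  1.65 -0.    1.14 -0.08] t 0.1 F [-0.3 -0.5  0. ] w 1.0
mat (array([467.9, 295.6]), array([142.2, 162.6]), np.float32(6.9))
tumbler [(array([475.5, 152.1]), array([23.3, 46.9]), np.float32(129.9))]
```

play_rows([
  [[45,0,-19.7,0,0.58,0],[45,0,-19.7,0,0.58,0],[45,0,-19.7,0,0.58,0],[45,0,-19.7,0,0.58,0],[45,0,-19.7,0,0.58,0],[45,0,-19.7,0,0.58,0],[45,0,-19.7,0,0.58,0],[45,0,-19.7,0,0.58,0]],
], jaw=0, newtons=25)

```text
time_s: 1.1
ee_pos: [0.524, 0.2306, 0.2184]
eef_rot: [-0.647, 0.648, -0.284, 0.284]
ft_force: [-0.5, 0.9, -0.1]
grip_width: 1.001
```

```bash
python3 go.py 650 132 160 121.5
```

```text
shift [15.78  5.84  2.61] turn [ 0.     0.193 -0.   ] cur [524.  230.6 218.4] -47.4 q [ 0.33  0.39  1.59  0.    1.16 -0.41] t 1.1 F [-0.5  0.9 -0.1] w 1.001
```

play_rows([
  [[15.8,5.8,2.6,0,0.193,0],[15.8,5.8,2.6,0,0.193,0],[15.8,5.8,2.6,0,0.193,0],[15.8,5.8,2.6,0,0.193,0],[15.8,5.8,2.6,0,0.193,0],[15.8,5.8,2.6,0,0.193,0]],
])

```text
time_s: 1.85
ee_pos: [0.6482, 0.1346, 0.1613]
eef_rot: [0.617, -0.617, 0.345, -0.345]
ft_force: [-0.8, 0.1, 0.3]
grip_width: 0.998
```

```bash
python3 go.py 650 132 94 121.5
python3 - <<'E'
from h import *
cv2.imwrite('pics/a.png',np.hstack([cv2.resize(grab_frame('top')[60:160,90:230],None,fx=2.8,fy=2.8,interpolation=2),cv2.resize(grab_frame('side')[90:190,230:370],None,fx=2.8,fy=2.8,interpolation=2)]))
E
```

```text
shift [0.31 6.73 0.01] turn [-0.001  0.002  0.   ] cur [648.2 134.6 161.3] -58.4 q [ 0.13  0.61  1.39  0.    1.14 -0.42] t 1.85 F [-0.8  0.1  0.3] w 0.998
```

View pics/a.png

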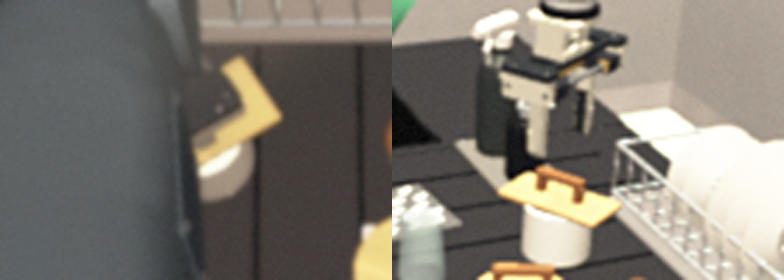

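The jaws straddle the oblong handle and the rack and bottles are clear. I'm going down.

play_rows([
  [[0.2,2,0,0,0,0],[0.3,4,0,0,0,0],[0.3,5.5,0,0,0,0],[0.3,6.2,0,0,0,0],[0.3,6.7,0,0,0,0],[0.3,6.7,0,0,0,0],[0.3,6.7,0,0,0,0]],
])

```text
time_s: 2.82
ee_pos: [0.6506, 0.1312, 0.0942]
eef_rot: [0.617, -0.617, 0.345, -0.345]
ft_force: [0.1, -0.2, 0.7]
grip_width: 1.0
```

play_rows([
  [[0,0,0,0,0,0],[0,0,0,0,0,0],[0,0,0,0,0,0],[0,0,0,0,0,0],[0,0,0,0,0,0],[0,0,0,0,0,0],[0,0,0,0,0,0],[0,0,0,0,0,0]],
], jaw=255, newtons=25)

```text
time_s: 3.82
ee_pos: [0.6503, 0.1312, 0.0937]
eef_rot: [0.617, -0.617, 0.345, -0.345]
ft_force: [1.0, -0.0, -0.3]
grip_width: 0.191
```

```bash
python3 go.py 650 132 194 121.5
```

```text
shift [ -0.09 -10.03   0.02] turn [-0.     0.001  0.   ] cur [650.3 131.2  93.7] -58.4 q [ 0.13  0.69  1.43  0.    1.02 -0.42] t 3.83 F [ 1.  -0.  -0.3] w 0.191
```

play_rows([
  [[0,0,0,0,0,0],[0,0,0,0,0,0],[0,-0.5,0,0,0,0],[0,-2,0,0,0,0],[0,-5,0,0,0,0],[0,-10,0,0,0,0],[0,-10,0,0,0,0],[0,-10,0,0,0,0]],
])

```text
time_s: 4.82
ee_pos: [0.65, 0.1311, 0.1936]
eef_rot: [-0.617, 0.617, -0.345, 0.345]
ft_force: [-0.3, 0.6, -1.8]
grip_width: 0.148
```

```bash
python3 go.py 468 296 130 121.5;python3 - <<'E'
from h import *
cv2.imwrite('pics/b.png',np.hstack([cv2.resize(grab_frame('top')[60:220,60:220],None,fx=2.4,fy=2.4,interpolation=2),cv2.resize(grab_frame('side')[60:220,200:360],None,fx=2.4,fy=2.4,interpolation=2)]))
E
```

```text
shift [-23.57   6.36  -6.87] turn [ 0.     0.001 -0.   ] cur [650.  131.1 193.6] -58.4 q [ 0.13  0.58  1.36 -0.    1.2  -0.42] t 4.83 F [-0.3  0.6 -1.8] w 0.148
```

View pics/b.png

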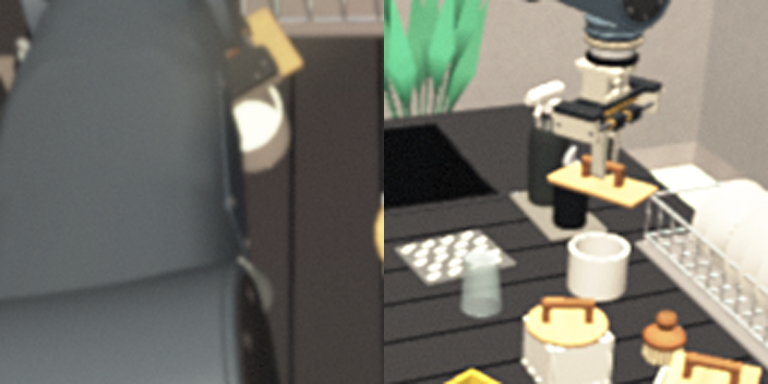

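play_rows([
  [[-5,0,-1.4,0,0,0],[-10.5,0,-3,0,0,0],[-16,0,-4.7,0,0,0],[-21,0,-6.1,0,0,0],[-23.6,0,-6.9,0,0,0],[-23.6,4,-6.9,0,0,0],[-23.6,8,-6.9,0,0,0],[-23.6,12,-6.9,0,0,0]],
])

```text
time_s: 5.92
ee_pos: [0.4673, 0.2959, 0.0717]
eef_rot: [-0.617, 0.618, -0.345, 0.345]
ft_force: [0.5, 0.5, -1.4]
grip_width: 0.148
```

```bash
python3 go.py 468 296 30 121.5
```

```text
shift [0.03 4.17 0.07] turn [ 0.001  0.001 -0.   ] cur [467.3 295.9  71.7] -58.4 q [ 0.48  0.55  1.76 -0.    0.83 -0.07] t 5.92 F [ 0.5  0.5 -1.4] w 0.148
```

play_rows([
  [[0,1.5,0,0,0,0],[0,2.8,0,0,0,0],[0,3.6,0,0,0,0],[0,4.0,0,0,0,0],[0,4.2,0,0,0,0],[0,4.3,0,0,0,0],[0,4.4,0,0,0,0],[0,4.4,0,0,0,0]],
])

```text
time_s: 6.92
ee_pos: [0.468, 0.2961, 0.0297]
eef_rot: [0.617, -0.617, 0.345, -0.345]
ft_force: [-0.2, -0.4, -1.0]
grip_width: 0.147
```

play_rows([
  [[0,0.05,0,0,0,0],[0,0.1,0,0,0,0],[0,0.1,0,0,0,0]],
])

```text
time_s: 7.3
ee_pos: [0.468, 0.2961, 0.0287]
eef_rot: [0.617, -0.617, 0.345, -0.345]
ft_force: [-0.3, 0.4, -0.2]
grip_width: 0.147
```

play_rows([
  [[0,0,0,0,0,0],[0,0,0,0,0,0],[0,0,0,0,0,0],[0,0,0,0,0,0],[0,0,0,0,0,0],[0,-5,0,0,0,0],[0,-11,0,0,0,0],[0,-16,0,0,0,0]],
], jaw=0)

```text
time_s: 8.3
ee_pos: [0.468, 0.2961, 0.1909]
eef_rot: [0.617, -0.617, 0.345, -0.345]
ft_force: [0.8, 0.1, 0.6]
grip_width: 0.958
```

```bash
python3 go.py 503.5 -72.5 160 160
```

```text
shift [ 33.27   3.08 -16.28] turn [-0.001 -0.671  0.   ] cur [468.  296.1 190.9] -58.4 q [ 0.48  0.39  1.67 -0.    1.08 -0.07] t 8.3 F [0.8 0.1 0.6] w 0.958
```

play_rows([
  [[33.3,3,-16.3,0,-0.671,0],[33.3,3,-16.3,0,-0.671,0],[33.3,3,-16.3,0,-0.671,0],[33.3,3,-16.3,0,-0.671,0],[33.3,3,-16.3,0,-0.671,0],[33.3,3,-16.3,0,-0.671,0],[33.3,3,-16.3,0,-0.671,0],[33.3,3,-16.3,0,-0.671,0]],
])

```text
time_s: 9.3
ee_pos: [0.5033, -0.0732, 0.1585]
eef_rot: [0.696, -0.696, 0.123, -0.123]
ft_force: [-0.3, -0.2, -0.1]
grip_width: 1.0
```

```bash
python3 go.py 503.5 -72.5 94 160;python3 - <<'E'
from h import *
t=grab_frame('top');s=grab_frame('side')
cv2.imwrite('pics/t1.png',t);cv2.imwrite('pics/s1.png',s)
cv2.imwrite('pics/c.png',np.hstack([cv2.resize(t[70:220,60:210],None,fx=2.6,fy=2.6,interpolation=2),cv2.resize(s[120:270,200:350],None,fx=2.6,fy=2.6,interpolation=2)]))
E
```

```text
shift [-0.    6.45  0.08] turn [-0.    -0.001 -0.   ] cur [503.3 -73.2 158.5] -20.1 q [-0.24  0.35  1.82  0.    0.97 -1.46] t 9.3 F [-0.3 -0.2 -0.1] w 1.0
```

View pics/c.png

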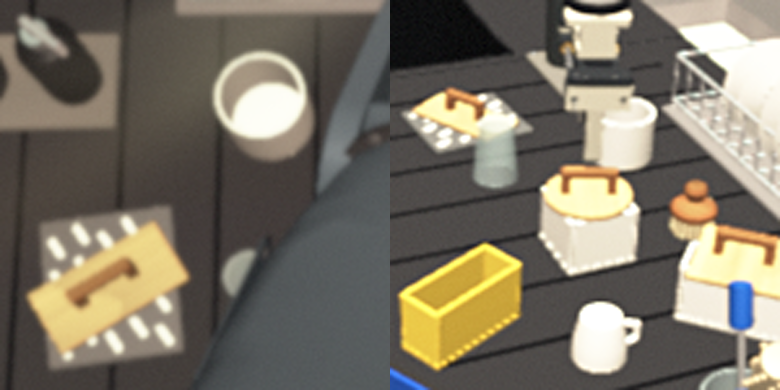

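play_rows([
  [[0,2,0.1,0,0,0],[0,4,0.1,0,0,0],[0,5.5,0.1,0,0,0],[0,6.2,0.1,0,0,0],[0,6.5,0.1,0,0,0],[0,6.5,0.1,0,0,0],[0,6.5,0.1,0,0,0]],
])

```text
time_s: 10.28
ee_pos: [0.504, -0.0721, 0.0941]
eef_rot: [-0.696, 0.696, -0.122, 0.123]
ft_force: [-0.1, -0.4, -0.3]
grip_width: 0.999
```

play_rows([
  [[0,0,0,0,0,0],[0,0,0,0,0,0],[0,0,0,0,0,0],[0,0,0,0,0,0],[0,0,0,0,0,0],[0,0,0,0,0,0],[0,0,0,0,0,0],[0,0,0,0,0,0]],
], jaw=255, newtons=25)

```text
time_s: 11.28
ee_pos: [0.5037, -0.072, 0.0936]
eef_rot: [0.696, -0.696, 0.123, -0.123]
ft_force: [0.1, -0.3, 0.2]
grip_width: 0.191
```

play_rows([
  [[0,0,0,0,0,0],[0,0,0,0,0,0],[0,-0.5,0,0,0,0],[0,-2,0,0,0,0],[0,-5,0,0,0,0],[0,-10,0,0,0,0],[0,-10,0,0,0,0],[0,-10,0,0,0,0]],
])

```text
time_s: 12.28
ee_pos: [0.5035, -0.0719, 0.1937]
eef_rot: [-0.696, 0.696, -0.123, 0.123]
ft_force: [0.4, -0.4, -0.6]
grip_width: 0.145
```

```bash
cat >> h.py <<'E'
def circ(P):
    A=np.c_[2*P,np.ones(len(P))]; c=np.linalg.lstsq(A,(P**2).sum(1),rcond=None)[0]; return c[:2],np.sqrt(c[2]+c[0]**2+c[1]**2)
def rim_top(t,roi,z=.075,thr=105):
    b=blobs(cv2.inRange(cv2.cvtColor(t,6),thr,255),roi)[0]
    P=onz('top',b.reshape(-1,2),z)[:,:2]*1000; return b,P
E
python3 - <<'E'
from h import *
t=cv2.imread('pics/t1.png'); g=cv2.cvtColor(t,6); print(g[80:136,162].tolist(), g[107,135:190].tolist())
for thr in(90,110,130):
    b,P=rim_top(t,(135,82,186,130),thr=thr)
    c=P.mean(0); away=P[(P-c)@(c-[214,-68])/np.linalg.norm(c-[214,-68])>5]
    print(thr,circ(away),len(away))
s=grab_frame('side'); cv2.imwrite('pics/s2.png',s)
E
python3 go.py 640 120 194 160
```

```text
[98, 98, 96, 97, 96, 97, 95, 95, 101, 137, 196, 221, 210, 167, 148, 143, 143, 144, 145, 144, 149, 175, 225, 248, 252, 252, 252, 252, 252, 252, 252, 252, 253, 253, 253, 253, 253, 253, 253, 253, 252, 250, 232, 182, 150, 143, 141, 138, 137, 132, 121, 99, 75, 64, 63, 63] [88, 87, 89, 89, 88, 92, 120, 184, 226, 215, 168, 146, 146, 143, 148, 152, 166, 197, 231, 246, 250, 252, 252, 252, 252, 252, 252, 252, 252, 252, 253, 252, 253, 252, 253, 253, 253, 253, 252, 251, 250, 243, 196, 123, 80, 57, 40, 44, 58, 61, 64, 64, 61, 63, 68]
90 (array([681.21081029, 144.88478641]), np.float64(47.384751041310686)) 107
110 (array([651.65104601, 132.07223956]), np.float64(47.784157845227796)) 53
130 (array([651.50747389, 131.63868612]), np.float64(46.809712068022165)) 52
shift [ 6.29 -0.1  22.71] turn [ 0.     0.    -0.001] cur [503.2 -71.9 193.1] -20.0 q [-0.23  0.31  1.78 -0.    1.05 -1.46] t 12.32 F [-0.8 -0.2 -0.9] w 0.149
```

Run:
```python
from h import *
a=np.linspace(0,2*np.pi,180)
for z in(.065,.075,.085):
    # centre kept on the top-view ray
    C=onz('top',proj('top',[[.6516,.1318,.075]]),z)[0]
    p=proj('side',np.c_[C[0]+.046*np.cos(a),C[1]+.046*np.sin(a),0*a+z]); print(z,'right',p[:,0].max().round(1),'top',p[:,1].min().round(1),'col of top',p[p[:,1].argmin(),0].round(1))
g=cv2.cvtColor(cv2.imread('pics/s1.png'),6)
for r in(166,168,170,172,174): print(r,g[r,294:312].tolist())
for c in(290,293,296): print(c,g[150:172,c].tolist())
```

```text
0.065 right 302.4 top 158.5 col of top 288.9
0.075 right 301.8 top 156.6 col of top 288.3
0.085 right 301.3 top 154.6 col of top 287.6
166 [246, 248, 251, 253, 255, 255, 254, 198, 99, 67, 75, 77, 75, 76, 92, 134, 179, 205]
168 [248, 250, 250, 241, 223, 204, 176, 129, 75, 63, 61, 56, 53, 48, 46, 53, 84, 128]
170 [231, 229, 224, 218, 209, 197, 169, 106, 60, 64, 69, 71, 68, 73, 76, 79, 75, 72]
172 [231, 228, 221, 218, 207, 194, 161, 108, 74, 76, 79, 72, 75, 77, 78, 73, 76, 77]
174 [230, 227, 222, 215, 205, 190, 155, 96, 74, 74, 77, 78, 73, 74, 75, 75, 76, 78]
290 [60, 44, 62, 138, 207, 221, 209, 165, 139, 173, 204, 215, 226, 238, 241, 239, 242, 250, 253, 246, 239, 238]
293 [60, 52, 92, 160, 163, 139, 118, 193, 254, 248, 238, 237, 238, 238, 239, 237, 244, 253, 251, 240, 233, 233]
296 [76, 75, 76, 78, 78, 71, 56, 142, 253, 252, 239, 232, 232, 232, 230, 234, 251, 255, 250, 228, 224, 225]
```

```bash
cat >> h.py <<'E'
def away(P,d=5):
    c=P.mean(0); u=(c-[214,-68]); u/=np.linalg.norm(u); return P[(P-c)@u>d]
E
python3 - <<'E'
from h import *
t=cv2.imread('pics/top0.png')
for lo in((8,70,110),(8,70,150),(8,80,170)):
    m=cv2.inRange(hsv(t),lo,(32,255,255))
    b=blobs(m,(212,132,264,182))[0]; P=onz('top',b.reshape(-1,2),.085)[:,:2]*1000
    print('round lid',circ(away(P)))
s=read_state();
t=grab_frame('top');cv2.imwrite('pics/t2.png',t)
g=cv2.cvtColor(t,6);print(g[190,225:270:2])
E
python3 go.py 651 131 194 160
```

```text
round lid (array([505.81615396, -71.62758116]), np.float64(54.726758405258074))
round lid (array([505.82123537, -71.75898806]), np.float64(53.71920523694197))
round lid (array([504.9037878 , -71.84893947]), np.float64(53.47295910709227))
[ 98 100  99 101 102 100 101 101  98  93  92  87  80  69  63  74  52  59
  63  61  62  64  64]
shift [ 6.96 -0.14 24.12] turn [ 0.     0.    -0.002] cur [503.2 -71.9 192.8] -20.0 q [-0.23  0.31  1.78  0.    1.05 -1.46] t 12.38 F [-0.2  0.1 -1. ] w 0.147
```

play_rows([
  [[1.4,0,5,0,0,0],[3,0,10.5,0,0,0],[4.5,0,16,0,0,0],[5.9,0,21,0,0,0],[6.8,0,24.2,0,0,0],[6.8,0,24.2,0,0,0],[6.8,4,24.2,0,0,0],[6.8,8,24.2,0,0,0]],
])

```text
time_s: 13.38
ee_pos: [0.6496, 0.1313, 0.1121]
eef_rot: [-0.696, 0.696, -0.123, 0.123]
ft_force: [0.1, 0.2, -0.5]
grip_width: 0.148
```

```bash
python3 go.py 650 132 95 160
```

```text
shift [0.01 1.71 0.08] turn [ 0.001 -0.    -0.001] cur [649.6 131.3 112.1] -20.0 q [ 0.13  0.67  1.42 -0.    1.05 -1.09] t 13.38 F [ 0.1  0.2 -0.5] w 0.148
```

play_rows([
  [[0,0.6,0.1,0,0,0],[0,1.1,0.1,0,0,0],[0,1.5,0.1,0,0,0],[0,1.7,0.1,0,0,0],[0,1.8,0.1,0,0,0],[0,1.8,0.1,0,0,0]],
])

```text
time_s: 14.12
ee_pos: [0.6508, 0.1331, 0.0959]
eef_rot: [0.696, -0.696, 0.123, -0.123]
ft_force: [0.4, 0.2, -1.0]
grip_width: 0.144
```

```bash
python3 go.py 650 132 94 160
python3 - <<'E'
from h import *
t=grab_frame('top');s=grab_frame('side')
cv2.imwrite('pics/t3.png',t);cv2.imwrite('pics/s3.png',s)
cv2.imwrite('pics/d.png',np.hstack([cv2.resize(t[70:210,120:270],None,fx=2.6,fy=2.6,interpolation=2),cv2.resize(s[110:250,220:370],None,fx=2.6,fy=2.6,interpolation=2)]))
E
```

```text
shift [-0.03  0.19 -0.13] turn [-0.  0.  0.] cur [650.8 133.1  95.9] -20.0 q [ 0.13  0.69  1.43  0.    1.03 -1.09] t 14.12 F [ 0.4  0.2 -1. ] w 0.144
```

View pics/d.png

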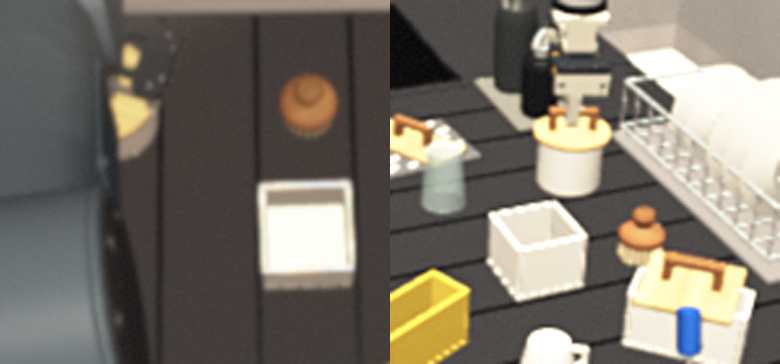

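play_rows([
  [[0,0.1,-0.1,0,0,0],[0,0.2,-0.1,0,0,0],[0,0.22,-0.1,0,0,0],[0,0.22,-0.1,0,0,0]],
])

```text
time_s: 14.72
ee_pos: [0.6504, 0.1321, 0.0937]
eef_rot: [-0.696, 0.696, -0.123, 0.123]
ft_force: [-1.4, -0.8, 3.5]
grip_width: 0.149
```

play_rows([
  [[0,0,0,0,0,0],[0,0,0,0,0,0],[0,0,0,0,0,0],[0,0,0,0,0,0],[0,0,0,0,0,0],[0,-4,0,0,0,0],[0,-8,0,0,0,0],[0,-10,0,0,0,0]],
], jaw=0)

```text
time_s: 15.72
ee_pos: [0.651, 0.1323, 0.1959]
eef_rot: [0.697, -0.696, 0.122, -0.124]
ft_force: [-0.4, 0.4, 1.2]
grip_width: 0.958
```

```bash
python3 go.py 613 -262 160 138
python3 - <<'E'
from h import *
t=cv2.imread('pics/t3.png');g=cv2.cvtColor(t,6)
print(g[132:186,240].tolist());print(g[160,215:262].tolist())
E
```

```text
shift [  9.89   3.57 -38.36] turn [-0.002  0.384  0.002] cur [651.  132.3 195.9] -20.0 q [ 0.13  0.58  1.35  0.    1.21 -1.09] t 15.72 F [-0.4  0.4  1.2] w 0.958
[60, 63, 61, 63, 61, 64, 83, 147, 214, 225, 187, 152, 143, 143, 141, 152, 191, 238, 251, 253, 253, 253, 253, 253, 253, 253, 253, 253, 253, 253, 253, 253, 253, 253, 253, 253, 253, 253, 253, 251, 249, 241, 210, 163, 144, 142, 143, 140, 122, 88, 69, 63, 61, 64]
[61, 60, 55, 58, 109, 191, 233, 236, 248, 252, 253, 253, 253, 253, 253, 253, 253, 253, 253, 253, 253, 253, 253, 253, 253, 253, 253, 253, 253, 253, 253, 253, 253, 253, 253, 253, 251, 237, 223, 232, 213, 133, 66, 53, 60, 62, 62]
```

play_rows([
  [[9.9,3.6,-38.4,0,0.384,0],[9.9,3.6,-38.4,0,0.384,0],[9.9,3.6,-38.4,0,0.384,0],[9.9,3.6,-38.4,0,0.384,0],[9.9,3.6,-38.4,0,0.384,0],[9.9,3.6,-38.4,0,0.384,0],[9.9,3.6,-38.4,0,0.384,0],[9.9,3.6,-38.4,0,0.384,0]],
])

```text
time_s: 16.73
ee_pos: [0.6119, -0.2633, 0.1571]
eef_rot: [0.66, -0.66, 0.254, -0.254]
ft_force: [0.3, 0.7, -0.3]
grip_width: 1.001
```

```bash
python3 go.py 613.5 -262 94 138
cat >> h.py <<'E'
def wpix(n,c,z): return onz(n,c.reshape(-1,2),z)[:,:2]*1000
def edges(P,r,z=None):
    pass
E
python3 - <<'E'
from h import *
t=grab_frame('top');cv2.imwrite('pics/t4.png',t)
s=grab_frame('side');cv2.imwrite('pics/s4.png',s)
# square tub rim: far edge & side edges at z .075
for thr in(110,130,150):
    b=blobs(cv2.inRange(cv2.cvtColor(t,6),thr,255),(205,125,270,190))[0]; P=wpix('top',b,.075)
    r=cv2.minAreaRect(P.astype(np.float32)); print('sq',thr,r, 'far edge etc:',np.percentile(P,[0,100],axis=0).round(1).tolist())
# round lid now
for lo in((8,70,110),(8,70,150)):
    b=blobs(cv2.inRange(hsv(t),lo,(32,255,255)),(130,75,190,140))[0];P=wpix('top',b,.085);print('rl',circ(away(P)))
cv2.imwrite('pics/e.png',np.hstack([cv2.resize(t[75:195,130:260],None,fx=3,fy=3,interpolation=2),cv2.resize(s[130:250,240:370],None,fx=3,fy=3,interpolation=2)]))
E
```

```text
shift [0.03 6.31 0.21] turn [-0.    -0.002 -0.   ] cur [ 611.9 -263.3  157.1] -42.1 q [-0.48  0.62  1.38  0.    1.14 -1.31] t 16.73 F [ 0.3  0.7 -0.3] w 1.001
sq 110 ((462.52569580078125, -70.2724838256836), (165.39218139648438, 82.15734100341797), 88.81896209716797) far edge etc: [[419.8, -152.3], [505.2, 12.1]]
sq 130 ((547.5316772460938, -52.689449310302734), (44.59132766723633, 16.41781997680664), 89.00283813476562) far edge etc: [[539.2, -75.1], [555.9, -30.4]]
sq 150 ((548.8909301757812, -52.71927261352539), (44.57845687866211, 8.213936805725098), 88.99907684326172) far edge etc: [[544.5, -75.1], [553.3, -30.5]]
rl (array([663.4002425 , 131.75420826]), np.float64(46.75256518043485))
rl (array([662.78421167, 131.29937358]), np.float64(44.66326870023302))
```

View pics/e.png

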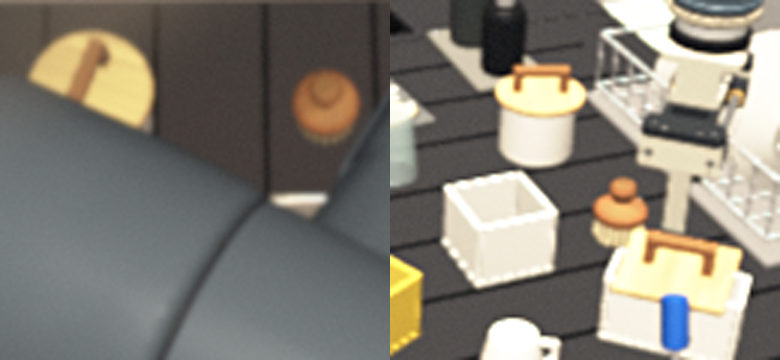

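Run:
```python
from h import *
t=cv2.imread('pics/t3.png')
for thr in(110,130,150):
    b=blobs(cv2.inRange(cv2.cvtColor(t,6),thr,255),(205,125,270,190))[0]; P=wpix('top',b,.075)
    # half-pixel contour outset ~1.2mm
    lo,hi=P.min(0),P.max(0)
    mid=(lo[1]+hi[1])/2
    far=P[(P[:,0]>hi[0]-6)&(abs(P[:,1]-mid)<38)]
    L=P[(P[:,1]>hi[1]-7)&(P[:,0]<hi[0]-10)&(P[:,0]>hi[0]-85)]; Rr=P[(P[:,1]<lo[1]+7)&(P[:,0]<hi[0]-10)&(P[:,0]>hi[0]-85)]
    f=np.polyfit(far[:,1],far[:,0],1);l=np.polyfit(L[:,0],L[:,1],1);r=np.polyfit(Rr[:,0],Rr[:,1],1)
    print(thr,'far x at y=-72',np.polyval(f,-72).round(1),'ang',np.degrees(np.arctan(-f[0])).round(2),'L,R y at x=505',np.polyval(l,505).round(1),np.polyval(r,505).round(1),'ang',np.degrees(np.arctan([l[0],r[0]])).round(2))
# height check by side view: tub corners
s=cv2.imread('pics/s4.png');g=cv2.cvtColor(s,6)
for th in(0.,):
  for z in (.07,.075,.08):
    C=onz('top',proj('top',[[.5045,-.072,.075]]),z)[0]
    q=np.array([[46,46],[46,-46],[-46,-46],[-46,46]])/1000
    print(z,proj('side',np.c_[C[:2]+q,np.full(4,z)]).round(1).tolist())
b=blobs(cv2.inRange(g,150,255),(250,180,310,230))[0].reshape(-1,2); print(b[b[:,0].argmin()],b[b[:,1].argmin()],b[b[:,0].argmax()])
# square lid
t=cv2.imread('pics/top0.png')
for lo in((8,70,110),(8,70,150)):
    b=blobs(cv2.inRange(hsv(t),lo,(32,255,255)),(275,85,342,145))[0];P=wpix('top',b,.085)
    r=cv2.minAreaRect(P.astype(np.float32)); print('lid',r,cv2.boxPoints(r).round(1).tolist())
```

```text
110 far x at y=-72 555.5 ang -0.58 L,R y at x=505 -26.0 -119.9 ang [2.27 1.29]
130 far x at y=-72 555.1 ang 0.15 L,R y at x=505 -26.3 -119.6 ang [2.25 1.31]
150 far x at y=-72 553.6 ang 1.8 L,R y at x=505 -26.8 -119.3 ang [1.44 0.93]
0.07 [[282.8, 188.0], [294.8, 201.9], [268.4, 207.1], [257.5, 192.8]]
0.075 [[282.5, 186.8], [294.5, 200.6], [268.0, 205.9], [257.1, 191.5]]
0.08 [[282.2, 185.6], [294.2, 199.4], [267.7, 204.6], [256.8, 190.3]]
[257 209] [278 187] [295 204]
lid ((612.8936767578125, -262.22943115234375), (114.73430633544922, 116.77716064453125), 48.41188049316406) [[531.0999755859375, -266.3999938964844], [618.5, -343.8999938964844], [694.5999755859375, -258.1000061035156], [607.2999877929688, -180.60000610351562]]
lid ((612.3916015625, -262.2875061035156), (112.67601776123047, 114.69624328613281), 47.956871032714844) [[532.0999755859375, -265.70001220703125], [617.2999877929688, -342.5], [692.7000122070312, -258.8999938964844], [607.5, -182.0]]
```

play_rows([
  [[0,2,0.2,0,0,0],[0,4,0.2,0,0,0],[0,5.5,0.2,0,0,0],[0,6.1,0.2,0,0,0],[0,6.3,0.2,0,0,0],[0,6.3,0.2,0,0,0],[0,6.3,0.2,0,0,0]],
])

```text
time_s: 17.7
ee_pos: [0.6137, -0.2612, 0.095]
eef_rot: [-0.66, 0.66, -0.253, 0.254]
ft_force: [-0.1, 0.3, -0.0]
grip_width: 1.003
```

```bash
cat >> h.py <<'E'
def cross(v,th,first=True):
    v=v.astype(float); i=np.where((v[:-1]-th)*(v[1:]-th)<0)[0]; i=i[0 if first else -1]
    return i+(th-v[i])/(v[i+1]-v[i])
E
python3 - <<'E'
from h import *
g=cv2.cvtColor(cv2.imread('pics/t3.png'),6)
far=[(c,132+cross(g[132:146,c],140)) for c in range(226,252)]
near=[(c,165+cross(g[165:184,c],197)) for c in range(226,252)]
L=[(212+cross(g[r,212:230],150),r) for r in range(143,170)]
Rr=[(250+cross(g[r,250:266],150,False),r) for r in range(143,170)]
for k,u,ax in(('far',far,0),('near',near,0),('L',L,1),('R',Rr,1)):
    P=onz('top',u,.075)[:,:2]*1000; f=np.polyfit(P[:,1-ax],P[:,ax],1); res=P[:,ax]-np.polyval(f,P[:,1-ax])
    print(k,np.polyval(f,-73 if ax==0 else 507).round(1),'yaw',np.degrees(np.arctan(f[0]))*(1 if ax else -1),res.std().round(2))
E
python3 go.py 613.5 -262 94 138
```

```text
shift [ 0.04  0.1  -0.07] turn [-0.     0.     0.001] cur [ 613.7 -261.2   95. ] -42.0 q [-0.47  0.69  1.42 -0.    1.03 -1.31] t 17.7 F [-0.1  0.3 -0. ] w 1.003Traceback (most recent call last):
  File "<stdin>", line 3, in <module>
  File "h.py", line 43, in cross
    v=v.astype(float); i=np.where((v[:-1]-th)*(v[1:]-th)<0)[0]; i=i[0 if first else -1]
                                                                  ~^^^^^^^^^^^^^^^^^^^^
IndexError: index 0 is out of bounds for axis 0 with size 0
```

play_rows([
  [[0,0,0,0,0,0],[0,0,0,0,0,0],[0,0,0,0,0,0],[0,0,0,0,0,0],[0,0,0,0,0,0],[0,0,0,0,0,0],[0,0,0,0,0,0],[0,0,0,0,0,0]],
], jaw=255, newtons=25)

```text
time_s: 18.7
ee_pos: [0.6135, -0.261, 0.0945]
eef_rot: [-0.66, 0.66, -0.253, 0.253]
ft_force: [0.3, 0.3, -0.7]
grip_width: 0.192
```

play_rows([
  [[0,0,0,0,0,0],[0,0,0,0,0,0],[0,-0.5,0,0,0,0],[0,-2,0,0,0,0],[0,-5,0,0,0,0],[0,-10,0,0,0,0],[0,-10,0,0,0,0],[0,-10,0,0,0,0]],
])

```text
time_s: 19.7
ee_pos: [0.6132, -0.2609, 0.1944]
eef_rot: [0.66, -0.66, 0.253, -0.253]
ft_force: [-0.4, -0.2, -2.2]
grip_width: 0.146
```

Run:
```python
from h import *
g=cv2.cvtColor(cv2.imread('pics/t3.png'),6)
far=[(c,132+cross(g[132:146,c],139.5)) for c in range(226,252)]
near=[(c,165+cross(g[165:184,c],196.5)) for c in range(226,252)]
L=[(212+cross(g[r,212:230],149.5),r) for r in range(143,170)]
Rr=[(250+cross(g[r,250:266],149.5,False),r) for r in range(143,170)]
for k,u,ax in(('far',far,0),('near',near,0),('L',L,1),('R',Rr,1)):
    P=onz('top',u,.075)[:,:2]*1000; f=np.polyfit(P[:,1-ax],P[:,ax],1); res=P[:,ax]-np.polyval(f,P[:,1-ax])
    print(k,np.polyval(f,-73 if ax==0 else 507).round(1),'yaw',np.degrees(np.arctan(f[0]))*(1 if ax else -1),res.std().round(2))
t=grab_frame('top');cv2.imwrite('pics/t5.png',t)
cv2.imwrite('pics/f.png',cv2.resize(t[80:200,200:360],None,fx=4,fy=4,interpolation=2))
```

```text
far 555.7 yaw 0.3670281627422075 0.15
near 460.0 yaw 1.6826308115903472 0.17
L -25.3 yaw 1.6907457419714114 0.28
R -120.1 yaw 1.1534158896903226 0.3
```

View pics/f.png

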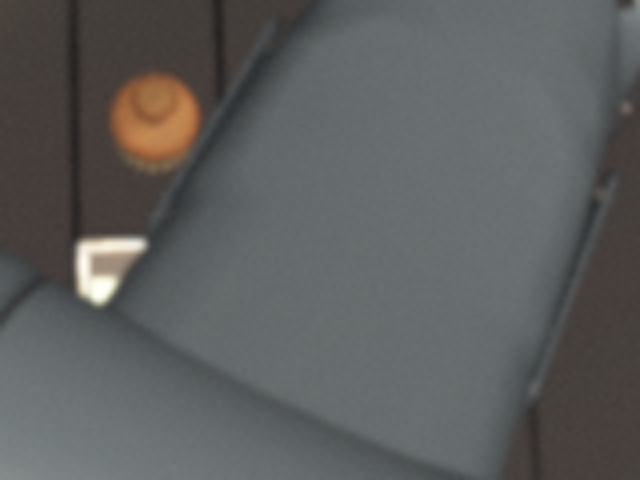

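play_rows([
  [[-4.2,0,1.4,0,-0.155,0],[-8.4,0,2.8,0,-0.31,0],[-12.6,0,4.2,0,-0.465,0],[-17,0,5.6,0,-0.62,0],[-20.5,0,6.8,0,-0.755,0],[-20.5,0,6.8,0,-0.755,0],[-20.5,4,6.8,0,-0.755,0],[-20.5,7,6.8,0,-0.755,0]],
])

```text
time_s: 20.75
ee_pos: [0.5065, -0.0739, 0.1227]
eef_rot: [0.707, -0.707, -0.007, 0.007]
ft_force: [-0.1, -0.5, -1.2]
grip_width: 0.146
```

```bash
python3 go.py 506.2 -72.9 97 1.25
python3 - <<'E'
from h import *
t=grab_frame('top');s=grab_frame('side')
cv2.imwrite('pics/t6.png',t);cv2.imwrite('pics/s6.png',s)
cv2.imwrite('pics/g.png',np.hstack([cv2.resize(t[75:205,220:360],None,fx=2.8,fy=2.8,interpolation=2),cv2.resize(s[140:270,230:370],None,fx=2.8,fy=2.8,interpolation=2)]))
E
```

```text
shift [-0.02  2.57  0.1 ] turn [-0.    -0.002 -0.001] cur [506.5 -73.9 122.7] 1.2 q [-0.24  0.41  1.84 -0.    0.9  -1.83] t 20.75 F [-0.1 -0.5 -1.2] w 0.146
```

View pics/g.png

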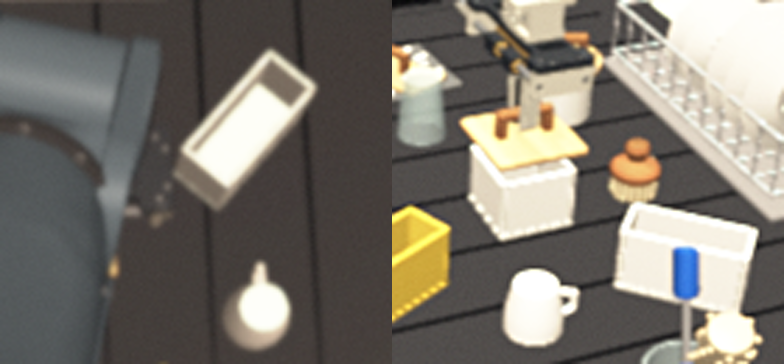

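The square lid hangs centred over the square tub, and the oblong tub is open and in full view. I'm lowering the lid.

play_rows([
  [[0,0.8,0.1,0,0,0],[0,1.6,0.1,0,0,0],[0,2.2,0.1,0,0,0],[0,2.5,0.1,0,0,0],[0,2.7,0.1,0,0,0],[0,2.8,0.1,0,0,0],[0,2.8,0.1,0,0,0]],
])

```text
time_s: 21.72
ee_pos: [0.5066, -0.0724, 0.0965]
eef_rot: [-0.707, 0.707, 0.008, -0.008]
ft_force: [0.1, -0.3, -1.2]
grip_width: 0.146
```

```bash
python3 go.py 506.2 -72.9 94.3 1.25
python3 - <<'E'
from h import *
g=cv2.cvtColor(cv2.imread('pics/t6.png'),6)
for thr in(110,130,180,200):
    b=blobs(cv2.inRange(g,thr,255),(278,88,338,153))[0]; P=wpix('top',b,.075)
    r=cv2.minAreaRect(P.astype(np.float32)); print(thr,np.round(r[0],1),np.round(r[1],1),round(r[2],1))
E
```

```text
shift [-0.04  0.22 -0.05] turn [0. 0. 0.] cur [506.6 -72.4  96.5] 1.3 q [-0.23  0.45  1.86 -0.    0.84 -1.83] t 21.73 F [ 0.1 -0.3 -1.2] w 0.146
110 [ 605.4 -259.1] [ 67.7 161.1] 47.8
130 [ 610.5 -263.9] [ 66.  145.3] 47.8
180 [ 613.1 -265. ] [ 60.7 135.6] 47.8
200 [ 613.5 -265.1] [ 58.8 134. ] 47.9
```

play_rows([
  [[0,0.1,0,0,0,0],[0,0.18,0,0,0,0],[0,0.22,0,0,0,0],[0,0.22,0,0,0,0]],
])

```text
time_s: 22.22
ee_pos: [0.5066, -0.0724, 0.0944]
eef_rot: [-0.707, 0.707, 0.008, -0.008]
ft_force: [-1.5, 0.2, 3.1]
grip_width: 0.15
```

play_rows([
  [[0,0,0,0,0,0],[0,0,0,0,0,0],[0,0,0,0,0,0],[0,0,0,0,0,0],[0,0,0,0,0,0],[0,-4,0,0,0,0],[0,-8,0,0,0,0],[0,-10,0,0,0,0]],
], jaw=0)

```text
time_s: 23.22
ee_pos: [0.5071, -0.0725, 0.1963]
eef_rot: [-0.707, 0.707, 0.009, -0.007]
ft_force: [-0.5, 1.1, 0.2]
grip_width: 0.957
```

```bash
python3 go.py 468 296 130 121.5
```

```text
shift [-3.11  6.6  36.93] turn [-1.000e-03  1.043e+00  3.000e-03] cur [507.1 -72.5 196.3] 1.3 q [-0.23  0.31  1.77  0.    1.06 -1.83] t 23.23 F [-0.5  1.1  0.2] w 0.957
```

play_rows([
  [[-3.1,4,36.9,0,1.043,0],[-3.1,4,36.9,0,1.043,0],[-3.1,4,36.9,0,1.043,0],[-3.1,4,36.9,0,1.043,0],[-3.1,4,36.9,0,1.043,0],[-3.1,4,36.9,0,1.043,0],[-3.1,4,36.9,0,1.043,0],[-3.1,4,36.9,0,1.043,0]],
])

```text
time_s: 24.22
ee_pos: [0.4666, 0.2978, 0.1537]
eef_rot: [-0.617, 0.618, -0.345, 0.344]
ft_force: [-0.4, -0.3, 0.4]
grip_width: 0.997
```

```bash
python3 go.py 468 296 29 121.5
python3 - <<'E'
from h import *
t=grab_frame('top');s=grab_frame('side')
cv2.imwrite('pics/t7.png',t);cv2.imwrite('pics/s7.png',s)
for n,roi in(('round',(130,72,190,140)),('square',(205,128,272,190))):
  for lo in((8,70,110),(8,70,150)):
    b=blobs(cv2.inRange(hsv(t),lo,(32,255,255)),roi)[0];P=wpix('top',b,.085)
    print(n,circ(away(P)) if n=='round' else cv2.minAreaRect(P.astype(np.float32)))
t1=cv2.imread('pics/t1.png')
for lo in((8,70,110),(8,70,150)):
    b=blobs(cv2.inRange(hsv(t1),lo,(32,255,255)),(65,150,140,215))[0];P=wpix('top',b,.02)
    print('oblong',cv2.minAreaRect(P.astype(np.float32)))
cv2.imwrite('pics/i.png',np.hstack([cv2.resize(t[70:200,130:270],None,fx=2.8,fy=2.8,interpolation=2),cv2.resize(s[120:250,200:340],None,fx=2.8,fy=2.8,interpolation=2)]))
E
```

```text
shift [ 0.23 12.47  0.03] turn [ 0.     0.003 -0.   ] cur [466.6 297.8 153.7] -58.3 q [ 0.48  0.43  1.71  0.    1.   -0.07] t 24.23 F [-0.4 -0.3  0.4] w 0.997
round (array([652.75119909, 130.2270494 ]), np.float64(55.75866879906895))
round (array([651.01904186, 129.59223474]), np.float64(54.25314806634666))
square ((506.2897644042969, -73.35833740234375), (116.44966888427734, 114.17781066894531), 1.253426432609558)
square ((505.2019348144531, -73.43711853027344), (114.25534057617188, 112.24867248535156), 1.4913665056228638)
oblong ((465.43267822265625, 294.8151550292969), (80.46514892578125, 155.03321838378906), 31.41423988342285)
oblong ((465.05462646484375, 294.1392517089844), (79.03477478027344, 153.7745819091797), 31.460044860839844)
```

View pics/i.png

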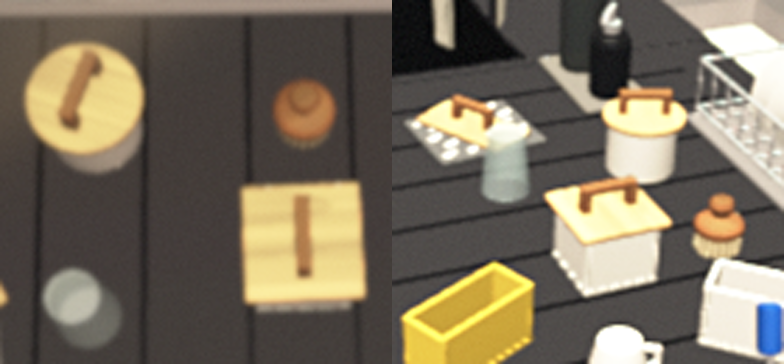

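Round and square lids are on, centred to about 2 mm. Now I take the oblong lid from the mat.

play_rows([
  [[0.2,4,0,0,0,0],[0.2,8,0,0,0,0],[0.2,10.5,0,0,0,0],[0.2,11.8,0,0,0,0],[0.2,12.3,0,0,0,0],[0.2,12.5,0,0,0,0],[0.2,12.5,0,0,0,0]],
])

```text
time_s: 25.2
ee_pos: [0.4688, 0.2943, 0.0299]
eef_rot: [0.617, -0.617, 0.345, -0.346]
ft_force: [0.2, -0.4, 0.2]
grip_width: 0.999
```

play_rows([
  [[0,0,0,0,0,0],[0,0,0,0,0,0],[0,0,0,0,0,0],[0,0,0,0,0,0],[0,0,0,0,0,0],[0,0,0,0,0,0],[0,0,0,0,0,0],[0,0,0,0,0,0]],
], jaw=255, newtons=25)

```text
time_s: 26.2
ee_pos: [0.4685, 0.2942, 0.0293]
eef_rot: [0.617, -0.617, 0.345, -0.345]
ft_force: [-0.4, -0.8, 0.7]
grip_width: 0.188
```

play_rows([
  [[0,0,0,0,0,0],[0,0,0,0,0,0],[0,-0.5,0,0,0,0],[0,-3,0,0,0,0],[0,-8,0,0,0,0],[0,-13,0,0,0,0],[0,-17,0,0,0,0],[0,-17,0,0,0,0]],
])

```text
time_s: 27.2
ee_pos: [0.4696, 0.2948, 0.2023]
eef_rot: [0.619, -0.615, 0.344, -0.347]
ft_force: [-0.2, 0.0, -2.2]
grip_width: 0.146
```

```bash
python3 go.py 614 -265.6 196 137.8
```

```text
shift [ 55.32   0.56 -16.98] turn [-0.005 -0.284  0.001] cur [469.6 294.8 202.3] -58.5 q [ 0.48  0.37  1.66  0.    1.1  -0.07] t 27.2 F [-0.2  0.  -2.2] w 0.146
```

play_rows([
  [[4,0,-1.2,0,-0.02,0],[9.5,0,-2.9,0,-0.05,0],[15,0,-4.6,0,-0.08,0],[20.5,0,-6.3,0,-0.11,0],[26,0,-8,0,-0.14,0],[31.5,0,-9.7,0,-0.17,0],[37,0,-11.4,0,-0.2,0],[41,0,-12.6,0,-0.22,0]],
])

```text
time_s: 28.2
ee_pos: [0.5749, -0.1235, 0.1977]
eef_rot: [-0.651, 0.651, -0.276, 0.275]
ft_force: [1.3, 1.3, -1.0]
grip_width: 0.145
```

```bash
python3 go.py 615 -266.5 120 137.8
```

```text
shift [13.08  7.76 -7.07] turn [ 0.001 -0.065 -0.002] cur [ 574.9 -123.5  197.7] -45.9 q [-0.29  0.44  1.57 -0.    1.13 -1.06] t 28.2 F [ 1.3  1.3 -1. ] w 0.145
```

play_rows([
  [[5,0,-2.7,0,-0.02,0],[10,0,-5.4,0,-0.05,0],[13.1,0,-7.1,0,-0.065,0],[13.1,0,-7.1,0,-0.065,0],[13.1,3,-7.1,0,-0.065,0],[13.1,6,-7.1,0,-0.065,0],[13.1,7.7,-7.1,0,-0.065,0],[13.1,7.7,-7.1,0,-0.065,0]],
])

```text
time_s: 29.2
ee_pos: [0.6149, -0.2638, 0.121]
eef_rot: [0.66, -0.66, 0.255, -0.253]
ft_force: [0.5, 0.3, -1.4]
grip_width: 0.15
```

```bash
python3 go.py 615 -266.5 97 137.8
```

```text
shift [ 0.19  2.4  -0.19] turn [ 0.001  0.001 -0.002] cur [ 614.9 -263.8  121. ] -42.1 q [-0.47  0.67  1.4   0.    1.08 -1.31] t 29.2 F [ 0.5  0.3 -1.4] w 0.15
```

play_rows([
  [[0.2,0.8,-0.2,0,0,0],[0.2,1.5,-0.2,0,0,0],[0.2,2.1,-0.2,0,0,0],[0.2,2.4,-0.2,0,0,0],[0.2,2.4,-0.2,0,0,0],[0.2,2.4,-0.2,0,0,0]],
])

```text
time_s: 29.95
ee_pos: [0.6158, -0.2676, 0.0985]
eef_rot: [-0.66, 0.66, -0.254, 0.254]
ft_force: [0.4, 0.0, -1.3]
grip_width: 0.145
```

```bash
python3 go.py 615 -266.5 94.2 137.8
python3 - <<'E'
from h import *
s=grab_frame('side');cv2.imwrite('pics/j.png',cv2.resize(s[170:290,270:410],None,fx=4,fy=4,interpolation=2))
E
```

```text
shift [-0.14  0.43  0.02] turn [-0.     0.001  0.   ] cur [ 615.8 -267.6   98.5] -42.2 q [-0.48  0.7   1.4   0.    1.04 -1.31] t 29.95 F [ 0.4  0.  -1.3] w 0.145
```

View pics/j.png

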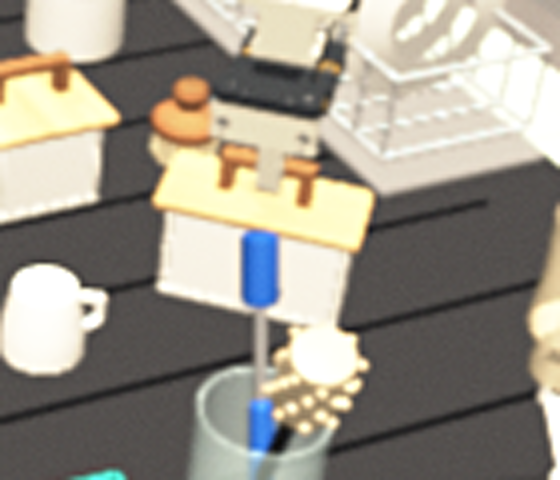

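play_rows([
  [[-0.1,0.2,0,0,0,0],[-0.1,0.35,0,0,0,0],[-0.1,0.42,0,0,0,0],[-0.1,0.44,0,0,0,0],[-0.1,0.44,0,0,0,0]],
])

```text
time_s: 30.62
ee_pos: [0.6149, -0.2668, 0.0942]
eef_rot: [0.66, -0.66, 0.254, -0.254]
ft_force: [-3.7, 1.5, 5.1]
grip_width: 0.144
```

play_rows([
  [[0,0,0,0,0,0],[0,0,0,0,0,0],[0,0,0,0,0,0],[0,0,0,0,0,0],[0,0,0,0,0,0],[0,-4,0,0,0,0],[0,-8,0,0,0,0],[0,-12,0,0,0,0]],
], jaw=0)

```text
time_s: 31.62
ee_pos: [0.6148, -0.2668, 0.2151]
eef_rot: [0.66, -0.66, 0.254, -0.254]
ft_force: [0.1, -0.1, 0.3]
grip_width: 0.958
```

```bash
python3 go.py 470 280 220 121.5
```

```text
shift [-47.44  -0.48  30.81] turn [-0.     0.285 -0.   ] cur [ 614.8 -266.8  215.1] -42.2 q [-0.48  0.58  1.31  0.    1.25 -1.31] t 31.62 F [ 0.1 -0.1  0.3] w 0.958
```

Now I retreat toward the mat side so everything is in view.

play_rows([
  [[-40,-3,26,0,0,0],[-40,-3,26,0,0,0],[-40,-3,26,0,0,0],[-40,-3,26,0,0,0],[-40,-3,26,0,0,0],[-40,-3,26,0,0,0],[-40,-3,26,0,0,0],[-40,-3,26,0,0,0]],
])

```text
time_s: 32.62
ee_pos: [0.492, 0.1967, 0.2443]
eef_rot: [0.66, -0.66, 0.254, -0.254]
ft_force: [1.0, -0.0, 0.4]
grip_width: 1.003
```

Run:
```python
from h import *
t=grab_frame('top');s=grab_frame('side')
cv2.imwrite('pics/t9.png',t);cv2.imwrite('pics/s9.png',s)
for n,roi in(('round',(130,72,190,140)),('square',(205,128,272,190)),('oblong',(270,80,348,155))):
  for lo in((8,70,110),(8,70,150)):
    b=blobs(cv2.inRange(hsv(t),lo,(32,255,255)),roi)
    if not b: print(n,'-');continue
    P=wpix('top',b[0],.085)
    print(n,circ(away(P)) if n=='round' else np.round(np.hstack(cv2.minAreaRect(P.astype(np.float32))),1))
# bystander movement: difference with first top frame around them
t0=cv2.imread('pics/top0.png')
for k,(x0,y0,x1,y1) in dict(tumbler=(140,160,178,198),brush=(222,92,256,125),cup=(296,164,328,202),yellow=(255,202,308,268)).items():
    print(k,cv2.absdiff(t,t0)[y0:y1,x0:x1].mean().round(2))
cv2.imwrite('pics/k.png',np.hstack([cv2.resize(t[70:210,130:350],None,fx=1.8,fy=1.8,interpolation=2),cv2.resize(s[120:260,210:390],None,fx=1.8,fy=1.8,interpolation=2)]))
```

```text
round (array([652.57215041, 130.163147  ]), np.float64(55.83330900043835))
round (array([651.53930573, 129.81269226]), np.float64(54.02615625552064))
square [506.3 -73.4 116.4 114.3   1.4]
square [505.2 -73.5 114.3 112.3   1.3]
oblong [ 609.5 -264.8   78.8  156.6   47.8]
oblong [ 609.6 -264.7   75.8  152.    47.7]
tumbler 1.41
brush 1.42
cup 1.14
yellow 1.17
```

View pics/k.png

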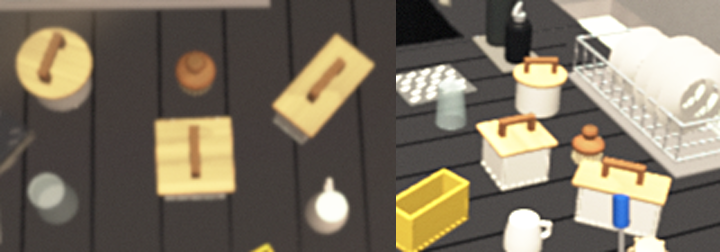

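The oblong lid may be about 2 mm off across its width. I'll measure that more precisely with averaged edge profiles in the rim frame and the lid frame.

Run:
```python
from h import *
def prof(img,ch,C,ang,z,half,span):
    g=(cv2.cvtColor(img,6) if ch is None else img[:,:,ch]).astype(np.float32)
    u=np.array([np.cos(ang),np.sin(ang)]);v=np.array([-u[1],u[0]])
    s=np.arange(-110,110,.5)
    out={}
    for nm,a,b,w in(('along',u,v,span[0]),('across',v,u,span[1])):
        W=np.linspace(-w,w,25); P=C+s[:,None,None]*a+W[None,:,None]*b
        p=proj('top',np.c_[P.reshape(-1,2)/1000,np.full(P.size//2,z)]).astype(np.float32).reshape(len(s),25,2)
        out[nm]=(s,cv2.remap(g,p[...,0],p[...,1],cv2.INTER_LINEAR).mean(1))
    return out
ang=np.radians(-42.2); C=np.array([613.4,-265.1])
t6,t9=cv2.imread('pics/t6.png'),cv2.imread('pics/t9.png')
a=prof(t6,None,C,ang,.075,None,(20,50));b=prof(t9,None,C,ang,.085,None,(25,50))
for k,o in(('tub',a),('lid',b)):
    for nm in o:
        s,p=o[nm]; n=[67,29] if k=='tub' else [75,37]; h=n[0] if nm=='along' else n[1]
        gr=np.gradient(p); 
        hi=s[(s>h-10)&(s<h+12)];gp=gr[(s>h-10)&(s<h+12)];lo=s[(s<-h+10)&(s>-h-12)];gl=gr[(s<-h+10)&(s>-h-12)]
        e1=hi[gp.argmin()];e0=lo[gl.argmax()]; print(k,nm,'edges',e0,e1,'centre from far',e1-h,'from near',e0+h)
        print('   ',p[::8].round().astype(int)[8:-8].tolist())
```

```text
tub along edges -68.0 69.0 centre from far 2.0 from near -1.0
    [111, 112, 141, 221, 247, 246, 245, 245, 246, 246, 246, 246, 245, 245, 245, 246, 246, 246, 246, 246, 245, 245, 245, 245, 246, 246, 246, 240, 193, 129, 115, 114, 114, 115, 133, 198, 209, 126, 63]
tub across edges -30.0 31.0 centre from far 2.0 from near -1.0
    [59, 60, 60, 60, 60, 60, 59, 60, 59, 60, 74, 121, 189, 240, 239, 230, 229, 229, 229, 229, 229, 229, 229, 223, 188, 182, 227, 188, 88, 61, 59, 59, 60, 59, 59, 60, 59, 59, 59]
lid along edges -77.0 73.0 centre from far -2.0 from near -2.0
    [142, 192, 211, 214, 214, 214, 215, 215, 214, 212, 203, 183, 172, 174, 180, 186, 188, 188, 187, 186, 185, 184, 185, 185, 185, 183, 181, 182, 182, 184, 188, 198, 209, 212, 213, 213, 211, 185, 117]
lid across edges -40.0 35.5 centre from far -1.5 from near -3.0
    [60, 60, 60, 60, 60, 60, 60, 60, 61, 93, 168, 203, 207, 210, 209, 209, 208, 196, 162, 145, 145, 158, 189, 207, 212, 212, 208, 198, 152, 84, 61, 60, 60, 59, 59, 60, 60, 60, 60]
```

```bash
python3 - <<'E'
from h import *
a,b=cv2.imread('pics/s6.png'),cv2.imread('pics/s9.png')
# oblong tub lower part in side view: shift by phase correlation
for n,(x0,y0,x1,y1) in dict(ob_low=(304,228,352,256),cup_ref=(268,236,300,266)).items():
    A,B=[cv2.cvtColor(i,6)[y0:y1,x0:x1].astype(np.float32) for i in(a,b)]; print(n,cv2.phaseCorrelate(A,B),cv2.absdiff(A,B).mean())
a,b=cv2.imread('pics/t6.png'),cv2.imread('pics/t9.png') 
A,B=[cv2.cvtColor(i,6)[132:153,278:305] for i in(a,b)]; print(cv2.absdiff(A,B).mean(1).round().tolist() if 0 else np.abs(A.astype(int)-B).mean(1).round().tolist())
E
python3 go.py 614.8 -266.8 130 137.8
```

```text
ob_low ((-0.021424053400284748, 0.059585556650706195), 1.018145406577322) 4.3065476
cup_ref ((-0.01387977233195059, -0.02668996635459564), 0.9897299071153005) 2.1916666
[32.0, 30.0, 28.0, 25.0, 23.0, 22.0, 20.0, 17.0, 16.0, 16.0, 18.0, 16.0, 12.0, 9.0, 6.0, 3.0, 2.0, 2.0, 3.0, 5.0, 4.0]
shift [ 40.17  11.4  -26.32] turn [-0.001  0.004 -0.   ] cur [492.  197.4 244.3] -41.9 q [ 0.29  0.29  1.67  0.    1.18 -0.55] t 32.73 F [-0.2 -1.1  0.9] w 1.0
```

The tub has not moved, so the lid really is about 2.5 mm along and 2 mm across off centre. I'll nudge it into place.

play_rows([
  [[40.2,6,-26.3,0,0,0],[40.2,6,-26.3,0,0,0],[40.2,6,-26.3,0,0,0],[40.2,6,-26.3,0,0,0],[40.2,6,-26.3,0,0,0],[40.2,6,-26.3,0,0,0],[40.2,6,-26.3,0,0,0],[40.2,6,-26.3,0,0,0]],
])

```text
time_s: 33.72
ee_pos: [0.614, -0.2739, 0.1833]
eef_rot: [-0.659, 0.66, -0.255, 0.255]
ft_force: [0.1, 0.4, 0.1]
grip_width: 1.002
```

```bash
python3 go.py 614.8 -266.8 94.5 137.8
```

```text
shift [-0.42  8.88  0.58] turn [ 0.    -0.001 -0.   ] cur [ 614.  -273.9  183.3] -42.3 q [-0.49  0.61  1.34 -0.    1.2  -1.32] t 33.73 F [0.1 0.4 0.1] w 1.002
```

play_rows([
  [[-0.2,2,0.3,0,0,0],[-0.2,4,0.3,0,0,0],[-0.2,5,0.3,0,0,0],[-0.2,5,0.3,0,0,0],[-0.2,5,0.3,0,0,0]],
])

```text
time_s: 34.35
ee_pos: [0.6154, -0.2668, 0.1347]
eef_rot: [-0.66, 0.66, -0.254, 0.255]
ft_force: [-0.3, -0.0, 0.7]
grip_width: 0.998
```

```bash
python3 go.py 614.8 -266.8 94.5 137.8
```

```text
shift [-0.05  4.02 -0.04] turn [-0.     0.001  0.001] cur [ 615.4 -266.8  134.7] -42.1 q [-0.48  0.65  1.38 -0.    1.1  -1.31] t 34.35 F [-0.3 -0.   0.7] w 0.998
```

play_rows([
  [[0,1.5,0,0,0,0],[0,3,0,0,0,0],[0,3.8,0,0,0,0],[0,4,0,0,0,0],[0,4,0,0,0,0],[0,4,0,0,0,0]],
])

```text
time_s: 35.1
ee_pos: [0.6152, -0.267, 0.0943]
eef_rot: [-0.66, 0.66, -0.254, 0.255]
ft_force: [0.1, 0.3, 0.4]
grip_width: 1.001
```

play_rows([
  [[0,0,0,0,0,0],[0,0,0,0,0,0],[0,0,0,0,0,0],[0,0,0,0,0,0],[0,0,0,0,0,0],[0,0,0,0,0,0],[0,0,0,0,0,0],[0,0,0,0,0,0]],
], jaw=255, newtons=25)

```text
time_s: 36.1
ee_pos: [0.6149, -0.2669, 0.0938]
eef_rot: [-0.66, 0.66, -0.254, 0.254]
ft_force: [0.6, -0.4, -0.3]
grip_width: 0.187
```

play_rows([
  [[0,0,0,0,0,0],[0,0,0,0,0,0],[0,-0.3,0,0,0,0],[0,-0.6,0,0,0,0],[0,-0.6,0,0,0,0],[0,-0.6,0,0,0,0]],
])

```text
time_s: 36.85
ee_pos: [0.6149, -0.2669, 0.0998]
eef_rot: [0.66, -0.66, 0.254, -0.254]
ft_force: [0.5, -0.1, 0.0]
grip_width: 0.152
```

play_rows([
  [[0.25,0,0.2,0,0,0],[0.25,0,0.2,0,0,0],[0.25,0,0.2,0,0,0],[0.25,0.3,0.2,0,0,0],[0.25,0.5,0.2,0,0,0],[0.25,0.58,0.2,0,0,0],[0.25,0.6,0.2,0,0,0],[0.25,0.6,0.2,0,0,0]],
])

```text
time_s: 37.85
ee_pos: [0.6181, -0.267, 0.0938]
eef_rot: [0.66, -0.66, 0.254, -0.254]
ft_force: [0.1, 0.4, -0.5]
grip_width: 0.149
```

play_rows([
  [[0,0,0,0,0,0],[0,0,0,0,0,0],[0,0,0,0,0,0],[0,0,0,0,0,0],[0,0,0,0,0,0],[0,-4,0,0,0,0],[0,-8,0,0,0,0],[0,-12,0,0,0,0]],
], jaw=0)

```text
time_s: 38.85
ee_pos: [0.6181, -0.267, 0.2152]
eef_rot: [0.66, -0.66, 0.254, -0.254]
ft_force: [-0.3, -0.4, 0.1]
grip_width: 0.958
```

play_rows([
  [[-40,-3,26,0,0,0],[-40,-3,26,0,0,0],[-40,-3,26,0,0,0],[-40,-3,26,0,0,0],[-40,-3,26,0,0,0],[-40,-3,26,0,0,0],[-40,-3,26,0,0,0],[-40,-3,26,0,0,0]],
])

```text
time_s: 39.85
ee_pos: [0.4952, 0.1965, 0.2443]
eef_rot: [0.66, -0.66, 0.254, -0.254]
ft_force: [0.7, -0.1, 0.4]
grip_width: 0.998
```

Run:
```python
from h import *
t=grab_frame('top');s=grab_frame('side')
cv2.imwrite('pics/t10.png',t);cv2.imwrite('pics/s10.png',s)
for n,roi in(('round',(130,72,190,140)),('square',(205,128,272,190)),('oblong',(270,80,348,155))):
  for lo in((8,70,110),(8,70,150)):
    P=wpix('top',blobs(cv2.inRange(hsv(t),lo,(32,255,255)),roi)[0],.085)
    print(n,circ(away(P)) if n=='round' else np.round(np.hstack(cv2.minAreaRect(P.astype(np.float32))),1))
a=cv2.imread('pics/s6.png')
for n,(x0,y0,x1,y1) in dict(ob_low=(304,228,352,256),sq_low=(258,205,294,224)).items():
    A,B=[cv2.cvtColor(i,6)[y0:y1,x0:x1].astype(np.float32) for i in(a,s)]; print(n,np.round(cv2.phaseCorrelate(A,B)[0],2))
t0=cv2.imread('pics/top0.png')
for k,(x0,y0,x1,y1) in dict(tumbler=(140,160,178,198),brush=(222,92,256,125),cup=(296,164,328,202)).items():
    print(k,cv2.absdiff(t,t0)[y0:y1,x0:x1].mean().round(2))
cv2.imwrite('pics/l.png',np.hstack([cv2.resize(t[70:210,130:350],None,fx=1.8,fy=1.8,interpolation=2),cv2.resize(s[120:260,210:390],None,fx=1.8,fy=1.8,interpolation=2)]))
```

```text
round (array([652.69979114, 130.28673311]), np.float64(55.81849861350778))
round (array([651.20430754, 129.6747691 ]), np.float64(54.167721180420926))
square [506.2 -73.4 116.5 114.3   1.4]
square [505.2 -73.5 114.4 112.3   1.3]
oblong [ 612.6 -264.8   79.   157.1   47.7]
oblong [ 612.7 -265.    75.5  152.5   47.7]
ob_low [-0.05  0.06]
sq_low [-0.09  0.03]
tumbler 1.39
brush 1.47
cup 1.16
```

View pics/l.png

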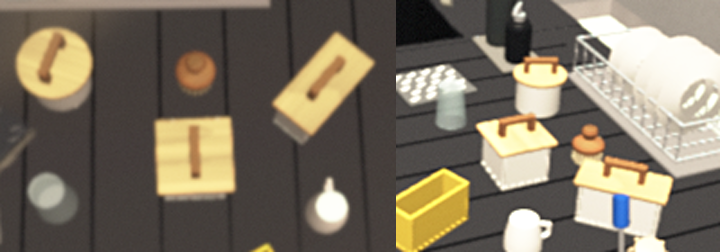

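```bash
python3 -c "
from workcell import *
print(finish_job())"
```

```text
the job is handed in; nothing more can be done
None
```

All three tubs now wear their own lids, and the job is handed in at about 40 s of robot time. I parked the oblong lid on the mat, then set the round lid, the square lid and finally the oblong lid on their own tubs. Each lid was lowered until it touched before I let go; contact forces I read were about 6.5 N or less.

Last checks, from the final pictures:

| Lid | Offset from tub centre | Squared up |
|---|---|---|
| Round | about 2 mm, left as it was | not needed |
| Square | about 1 mm | yaw within about 0.2° |
| Oblong | about 1 mm | yaw within about 0.1° |

- **Correction:** the oblong lid first landed about 3 mm off centre, so I picked it up again and moved it.
- **Flatness:** all three lids look flat in both views, and rim heights in the side view agreed with 75 mm for the round and square tubs; I made no such check for the oblong tub.
- **Nothing else moved:** the oblong and square tubs showed no shift in the side view. The tumbler, brush and cup look unchanged from the first picture. I did not run that shift check on the round tub.
- **Disagreements:** yaw readings for the square tub scattered between 0.4° and 1.7° from edge to edge, and I used about 1.3°. My first two-view handle heights read 100–114 mm against the stated 112 mm. The grasps and the contact heights agreed with 112 mm.

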